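Fit the forge blower's battery with the isolator off, then switch on

ROBOT

A 7-joint arm with a two-finger parallel gripper is mounted at the origin on the work surface. World frame = base frame: x ahead of the robot, y to its left, z up, the work surface at z = 0. Lengths are in m, angles in rad, forces in N, time in s.
With the tool pointing down it reaches from about 0.4 to 0.85 m from the base axis. Payload 10.4 kg.
Tool frame: the origin (TCP) lies between the finger pads; the fingertips stand 22 mm ahead of it and the grasp point (between the pads) lies 3 mm ahead of it; z points along the fingers, y is the line along which they close (so a half turn about z gives the same grasp; the last joint's range is limited). The gripper opens to 85 mm and grips with 20 to 120 N. Pads are 22 mm wide; open, the fingers measure 114 mm over their backs; the gripper's body (76 mm by 85 mm) begins 54 mm behind the grasp point. The pads swing forward as they close: fully open they stand 13 mm farther back than shut.
Start: joints at [1.193, 0.332, -0.065, 1.46, 0.022, 1.35, -0.088], TCP at [0.217, -0.586, 0.253] pointing down, gripper open.
Joint ranges: [-2.6, 2.6], [-0.5, 2.12], [-1.47, 1.34], [0.16, 2.42], [-1.27, 4.41], [0.06, 2.06], [-2.6, 2.6]. Speed limits (rad/s): [2.22, 2.22, 2.79, 2.79, 3.14, 3.14, 3.14].

INTERFACE

Orientations are given as a unit quaternion [x, y, z, w].
In Python, from workcell import manip, camera, ticket, boxes_of, outline_of gives the robot as it stands.
- The arm moves only by the tool carry_out, never from a script. Its argument "deltas" is a list of rows, each a list of 5 numbers: the shift along the tool's x, y, z as a fraction of full scale, then the turn about the tool's z as a fraction of full scale, then the opening, from -1 (shut) to 1 (fully open), so that 0 is half open. In form: [[tx, ty, tz, spin, gripper], ...]. A call has 1 to 20 rows; each row is the pose to reach, as a shift and turn from the pose commanded when the call began, along the tool's axes at that moment; what a row does not reach only later rows make up. Full scale, the value 1, is 150 mm for a shift and 30 degrees for a turn. A row lasts 1/8 s, in which the tool goes at most 62.5 mm and 10.7 degrees, less where a joint would pass 70% of its speed; a pose out of reach is approached as far as the arm can. A call with a number of a shift or a turn outside -1 to 1 is refused whole. A call with a gripper value outside its range is refused whole. The fingers move at their own pace and stop on an object; "force" is the grip in N (left out, the last holds). Time passes only in rows, so rows that repeat a pose let the fingers close. It gives the time, the measured TCP pose, the force, the opening and the grip force at its end, in the units of the state.
- manip.get_obs(): the state, without advancing time (a new reading comes with each control period).
- camera(name): name is "side" or "top"; returns a dict with "img" (400x640x3 uint8, red, green, blue), "depth" (400x640 float32, m along the optical axis (not along the pixel's ray), 0 where there is no reading), "vertical_fov" (degrees; the focal length in pixels is half the picture's height over the tangent of half this angle, whatever the lens; pixels are square), "cx", "cy" (the principal point, pixels), "k1" (the pictures are not rectified: a ray, as slopes to the right and down, at radius r is drawn at 1 + k1 r^2 times it, then the intrinsics apply), "R" (3x3) and "t" (3): a world point X has camera coordinates R X + t. Camera axes: x right, y down, z forward; pixel columns grow to the right and rows downward; lengths in m; the calibration is good to about 2 mm. A picture is of the moment at which its call begins.
- ticket.hand_in(): hands the job in; it is judged then, once.
Trained networks look in a picture, given as the dict that the camera call returned (one of the last four; its "shot" number tells which), for a name from the list of things; names that differ only in an ending like _2 or _b are one class to them, and where a whole thing is asked for, a point or a joint stands for the part that bears it (a point fixed in the world has none). Each returns a list of dicts, best first, with "conf" (0 to 1); they miss things now and then, are a little off and sometimes report something else, mostly with a low value. They report only what shows in the picture. A call takes as long as a camera call. They do not tell look-alikes from the thing itself.
- boxes_of(query, picture): "position" ([x, y, z] in m, in world coordinates, good to about 4 mm: the middle of the surface that is visible of it).
- outline_of(query, picture): "region" (400x640 bool, what is visible of it).
The state is a dict: "clock": time; "joint_pos": joint angles; "joint_velocities": joint speeds; "tau": joint torques, N m; "position": TCP position; "ee_rot": TCP orientation; "ft_force": force on the tool from outside, world axes, zero at the start; "torque": the same for the moment, N m; "grip_width": opening from 0.0 (shut) to 1.0 (fully open); "grasp_force": force on a finger pad.
Only numpy, scipy, OpenCV 4.12 (cv2) and the standard library are available. Lean on these libraries where they do the work, as an engineer would, in place of code of your own. Each camera call takes 0.05 s, during which the arm holds its last target. There are 200 camera calls.

TASK

Fit the battery pack to the forge blower. First flip the isolator's toggle over to off (the red side) before you touch the pack; then take the pack out of the pigeonhole, turn it and slide it, terminals first and fully home, into the blower's bay with the toggle still off; only then flip the toggle back over its snap to on (the green side), and let go. Leave the other things on the bench where they are.

Things in the scene. Friction and masses are not known exactly. Their poses are not given: they have to be found in the camera images.
- isolator: Battery isolator: grey box fixed to the bench, 110 (x) x 120 (y) x 66 mm high, a steel plate on top up to 72 mm, the lever's hub up to 83 mm. Origin under its middle on the bench. The toggle lever stands in the middle of the top and swings along the box's y axis: towards +y (green dot) is ON, towards -y (red dot) is OFF.
- toggle (a joint): Angle of the toggle lever, rad: +0.5 leaning to ON (box +y), 0 upright, -0.5 leaning to OFF (box -y); stops at both. Over-centre spring: it holds at either stop, and snaps to the other by itself once pushed past upright; about 5 N at the ball starts it from a stop, falling to near nothing at upright. Starts at ON.
- toggle_ball (a point): Centre of the red ball, 30 mm across, on the lever's end, 75 mm from the pivot, which is 75 mm above the bench over the box's middle: the ball's centre is 141 mm high and 36 mm to the side at either stop, 150 mm high when upright. The steel rod below it is 12 mm thick.
- blower: Green forge blower, fixed. Origin on the bench in the middle of its battery bay's mouth; +x points into the bay. Bay 60 mm wide (y), 74 high, 75 deep to the back wall with brass contacts; its floor is the bench; walls 6 mm, roof top at 80 mm. Behind it (x 75 to 225) the housing is 140 wide, up to 113 high, with a pipe to 90 mm on +y. A pack fully home sticks 65 mm out.
- rack: Plywood pigeonhole, fixed, roof top 78 mm above the bench. Origin on the bench in the middle of the cell that holds the pack; the cell opens towards +x, its mouth at x = 37 mm; inside it is 64 mm wide (y) and 69 mm deep, its floor is the bench. A second cell with a cardboard box lies on its +y side.
- pack_center (a point): Centre of the loose battery pack, 140 (x) x 50 (y) x 60 mm high, about 0.6 kg: yellow, a black ribbed end at -x, a grey end with two brass terminals at +x. It starts upright on the bench in the rack's cell, black end inside, terminal end 75 mm out: slide it straight out. In the bay the terminal end goes in first, the black end sticks out: set it down and take it by the other end.
- pack_terminals (a point): Middle of the pack's terminal end face, 70 mm along pack +x from the centre.
- mug: Amber glass mug, 76 mm across, 120 mm high, origin under its middle. Leave alone.
- bowl: White enamel bowl, 130 mm across, 55 mm high, origin under its middle. Leave alone.
- hammer_mid (a point): Middle of a hammer lying on the bench. Leave alone.
- brush_mid (a point): Middle of a brush lying on the bench. Leave alone.
- wrench_mid (a point): Middle of a wrench lying on the bench. Leave alone.
- tin: Tin, 80 mm across, 110 mm high, origin under its middle. Leave alone.
Not all that is in view belongs to the job. What is shaped like the part that bears pack_center but blue is not meant.

How it is judged:
By the outcome, as a careful person would: the job done as asked, in the order asked, and still so for the second after the job is handed in, with the robot touching nothing.
It also fails if it takes over 70 s, if anything falls off the work surface, if the arm or the gripper's body presses on something with over 40 N, if the wrist force passes 120 N, or if a joint passes its speed limit or range.

## Working session

There is one attempt and no reset: what is moved stays moved. The work goes in short steps, Python scripts to look and compute and a tool call to move; the robot and the scene stay as the last step left them, time stands still between calls to the robot, and variables do not carry over. Pictures are saved under pics/ and viewed, at most 10 in all, crops included, and the job is handed in when it is done.

Besides the shell and the picture viewer there is one more tool, called after "Call:" as name(argument=value, ...) on one line, values as JSON. carry_out: Moves the arm, as the interface text tells. Its arguments: {"type":"object","properties":{"deltas":{"type":"array","items":{"type":"array","items":{"type":"number"}}},"force":{"type":"number"}},"required":["deltas"]}

```bash
mkdir -p pics; cat > h.py <<'E'
import numpy as np,cv2
from workcell import manip,camera,ticket,boxes_of,outline_of
def pts(c):
    h,w=c["depth"].shape; f=h/2/np.tan(np.radians(c["vertical_fov"])/2)
    u,v=np.meshgrid(np.arange(w),np.arange(h)); 
    K=np.array([[f,0,c["cx"]],[0,f,c["cy"]],[0,0,1.]])
    p=cv2.undistortPoints(np.stack([u,v],-1).reshape(-1,1,2).astype(float),K,np.array([c["k1"],0,0,0.])).reshape(h,w,2)
    d=c["depth"]; X=np.dstack([p[...,0]*d,p[...,1]*d,d])
    return (X-c["t"])@c["R"]
def proj(c,X):
    h=c["depth"].shape[0]; f=h/2/np.tan(np.radians(c["vertical_fov"])/2)
    x=c["R"]@np.array(X)+c["t"]; s=x[:2]/x[2]; s=s*(1+c["k1"]*(s@s)); return s*f+[c["cx"],c["cy"]]
def save(c,n): cv2.imwrite("pics/"+n,c["img"][...,::-1])
E
cat > a.py <<'E'
from h import *
o=manip.get_obs(); print({k:np.round(v,3) for k,v in o.items()})
for n in("side","top"):
    c=camera(n); save(c,n+"0.png"); print(n,c["vertical_fov"],c["k1"],"cam at",-c["R"].T@c["t"],c["R"][2])
    for q in("isolator","toggle_ball","blower","rack","pack_center","pack_terminals","mug","bowl","hammer_mid","brush_mid","wrench_mid","tin"):
        print(q,[(round(b["conf"],2),np.round(b["position"],3).tolist(),proj(c,b["position"]).astype(int).tolist()) for b in boxes_of(q,c)[:3]])
E
python3 a.py
```

```text
{'clock': np.float64(0.0), 'joint_pos': array([ 1.193,  0.333, -0.065,  1.461,  0.022,  1.35 , -0.089]), 'joint_velocities': array([-0.001, -0.001, -0.001, -0.   ,  0.   ,  0.   ,  0.001]), 'tau': array([-0.0000e+00, -6.2545e+01,  4.9000e-02, -3.9161e+01,  1.6000e-02,
        1.0000e-02, -0.0000e+00]), 'position': array([ 0.217, -0.586,  0.253]), 'ee_rot': array([ 0.984,  0.176, -0.   , -0.001]), 'ft_force': array([ 0.787,  0.477, -0.324]), 'torque': array([ 0.022, -0.045,  0.015]), 'grasp_force': np.float64(0.0), 'grip_width': np.float64(0.999)}
side 47.262274729037 -0.06677361941153226 cam at [0.12743584 0.91313855 0.98845029] [ 0.32446278 -0.6521573  -0.6851385 ]
isolator [(0.6, [0.449, -0.313, 0.065], [395, 155])]
toggle_ball [(0.39, [0.455, -0.313, 0.139], [396, 137])]
blower [(0.96, [0.71, 0.074, 0.082], [267, 194]), (0.67, [0.384, 0.144, 0.02], [357, 263])]
rack [(0.89, [0.546, 0.366, 0.081], [261, 285]), (0.59, [0.387, 0.144, 0.019], [356, 264])]
pack_center [(0.98, [0.535, -0.099, 0.057], [345, 185]), (0.9, [0.73, -0.156, 0.052], [299, 158]), (0.85, [0.516, 0.257, 0.055], [2
[... 913 characters left out ...]
], [247, 266])]
pack_center [(0.9, [0.735, -0.171, 0.063], [392, 149]), (0.67, [0.521, 0.266, 0.058], [267, 211])]
pack_terminals [(0.96, [0.539, -0.126, 0.066], [382, 204]), (0.86, [0.738, -0.163, 0.061], [389, 148]), (0.74, [0.521, 0.268, 0.058], [266, 211])]
mug [(0.98, [0.598, -0.339, 0.067], [443, 186]), (0.54, [0.448, -0.342, 0.065], [447, 229]), (0.49, [0.521, 0.269, 0.06], [266, 211])]
bowl [(0.83, [0.337, 0.339, 0.02], [246, 266])]
hammer_mid [(0.55, [0.508, 0.528, 0.022], [193, 218])]
brush_mid [(0.71, [0.383, 0.131, 0.017], [307, 252])]
wrench_mid [(0.68, [0.381, -0.083, 0.004], [369, 252])]
tin [(0.59, [0.739, 0.267, 0.108], [265, 145]), (0.56, [0.338, 0.341, 0.019], [246, 266])]
```

View pics/side0.png

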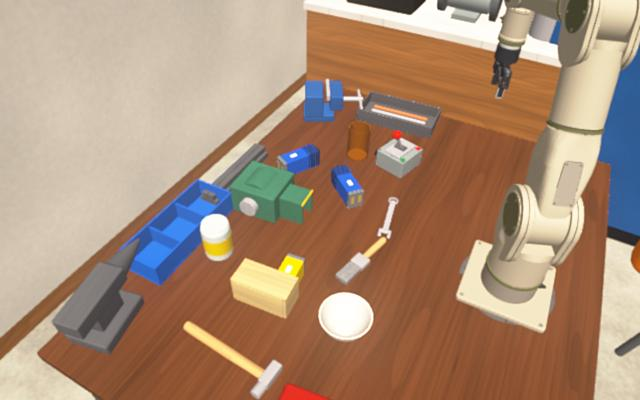

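View pics/top0.png

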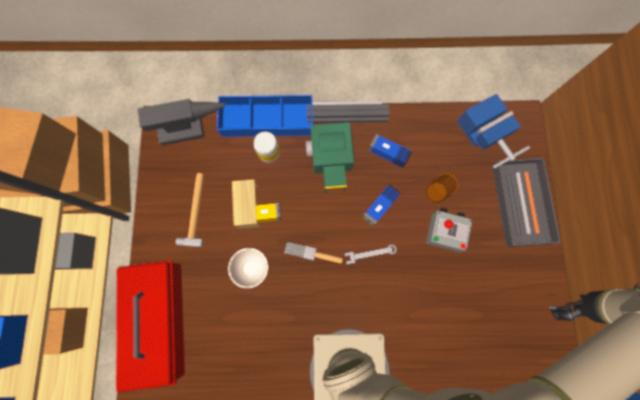

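The side picture shows the yellow pack at (291,266), sticking out of the plywood rack. The blue look-alikes are at (299,159) and (346,186). In the top picture the yellow pack is at (267,212) and the blue ones are at (389,150) and (381,204). I choose the yellow one in the rack. The isolator is at (450,230) in the top picture, and the blower's bay at (335,178) has its mouth facing the robot.

```bash
cat > b.py <<'E'
from h import *
cs={n:camera(n) for n in("side","top")}
reg={"packtop":((.45,.60),(.18,.30),(.050,.068)),"rackroof":((.42,.65),(.24,.46),(.071,.088)),
"bayroof":((.5,.66),(-.03,.12),(.072,.088)),"housing":((.62,.85),(-.05,.16),(.1,.125)),
"isobox":((.36,.55),(-.42,.25-.5),(.050,.080)),"ball":((.36,.55),(-.42,-.25),(.115,.17)),"mug":((.53,.67),(-.42,-.27),(.1,.14)),
"bowl":((.25,.43),(.24,.43),(.03,.065))}
for k,(x,y,z) in reg.items():
    for n,c in cs.items():
        P=pts(c); I=c["img"].astype(int)
        m=(P[...,0]>x[0])&(P[...,0]<x[1])&(P[...,1]>y[0])&(P[...,1]<y[1])&(P[...,2]>z[0])&(P[...,2]<z[1])&(c["depth"]>0)
        if k=="packtop": m&=(I[...,0]-I[...,2]>110)&(I[...,1]>140)
        if k=="ball": m&=I[...,0]-I[...,1]>70
        q=P[m]
        if len(q)<5: print(k,n,len(q)); continue
        (cx,cy),(w,h),a=cv2.minAreaRect(q[:,:2].astype(np.float32))
        print(k,n,len(q),"ctr",np.round([cx,cy],4),"wh",np.round([w,h],4),"ang",round(a,1),"z",np.round(np.percentile(q[:,2],[5,50,95]),4),"mean",np.round(q.mean(0),4))
for n,c in cs.items():   # dots
    P=pts(c);I=c["img"].astype(int)
    box=(abs(P[...,0]-.45)<.09)&(abs(P[...,1]+.335)<.09)&(P[...,2]>.05)&(P[...,2]<.1)
    for nm,m in(("red",I[...,0]-I[...,1]>70),("green",I[...,1]-I[...,0]>40)):
        q=P[m&box]; print(n,nm,len(q),np.round(np.median(q,0),4) if len(q) else "")
def crop(c,u,v,r): return cv2.resize(c["img"][max(v-r,0):v+r,max(u-r,0):u+r][...,::-1],(390,390),interpolation=cv2.INTER_CUBIC)
T,S=cs["top"],cs["side"]
cv2.imwrite("pics/crops.png",np.hstack([crop(T,450,230,32),crop(S,285,275,45)]))
E
python3 b.py
```

```text
packtop side 291 ctr [0.5235 0.2634] wh [0.0506 0.0576] ang 5.8 z [0.0563 0.0601 0.0634] mean [0.5218 0.262  0.06  ]
packtop top 240 ctr [0.5225 0.2683] wh [0.0499 0.0621] ang 4.8 z [0.0547 0.0592 0.0633] mean [0.521  0.2673 0.0591]
rackroof side 1581 ctr [0.5538 0.3445] wh [0.1551 0.0794] ang 3.8 z [0.0742 0.0785 0.0817] mean [0.5512 0.3463 0.0783]
rackroof top 971 ctr [0.5517 0.3423] wh [0.1524 0.0752] ang 4.0 z [0.0731 0.0771 0.0812] mean [0.5508 0.3419 0.0771]
bayroof side 388 ctr [0.6298 0.0347] wh [0.0643 0.0778] ang 3.9 z [0.0755 0.0806 0.0842] mean [0.6283 0.0386 0.0804]
bayroof top 376 ctr [0.6285 0.0331] wh [0.0645 0.0727] ang 2.9 z [0.0749 0.0795 0.0836] mean [0.6281 0.0338 0.0793]
housing side 1109 ctr [0.7498 0.045 ] wh [0.1472 0.1402] ang 4.6 z [0.1003 0.1029 0.1141] mean [0.7474 0.0478 0.1051]
housing top 819 ctr [0.7474 0.0417] wh [0.1435 0.136 ] ang 3.4 z [0.1002 0.1043 0.1137] mean [0.7477 0.0419 0.1056]
isobox side 745 ctr [ 0.4486 -0.3516] wh [0.1315 0.1141] ang 74.1 z [0.054  0.0687 0.0763] mean [ 0.4428 -0.336   0.0678]
isobox top 1057 ctr [ 0.4471 -0.3533] wh [
[... 235 characters left out ...]
 [0.0256 0.0248] ang 61.5 z [0.1416 0.15   0.1557] mean [ 0.4553 -0.3162  0.1496]
mug side 253 ctr [ 0.5943 -0.3305] wh [0.0744 0.0823] ang 37.6 z [0.1011 0.1127 0.1226] mean [ 0.5939 -0.3302  0.1124]
mug top 182 ctr [ 0.5933 -0.3332] wh [0.0758 0.0797] ang 5.5 z [0.1018 0.1154 0.1217] mean [ 0.5938 -0.3324  0.1134]
bowl side 882 ctr [0.3351 0.3275] wh [0.1278 0.1296] ang 27.3 z [0.0316 0.0479 0.0577] mean [0.3407 0.3117 0.0464]
bowl top 455 ctr [0.3333 0.3292] wh [0.1276 0.1295] ang 19.2 z [0.0307 0.0473 0.0568] mean [0.3347 0.3376 0.0458]
side red 18 [ 0.3956 -0.3858  0.0689]
side green 16 [ 0.4209 -0.3003  0.0687]
top red 31 [ 0.3957 -0.3846  0.0676]
top green 19 [ 0.4202 -0.2993  0.0668]
```

View pics/crops.png

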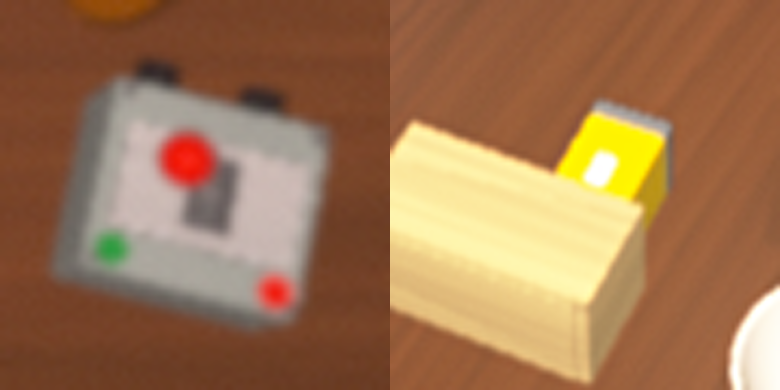

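The crops show the green dot at (110,247) and the red dot at (275,292) on the isolator. The ball leans to the green (ON) side. The yellow pack is in the rack, with its grey terminal end out. First I move over to the toggle.

```bash
cat > go.py <<'E'
import sys
from h import *
from scipy.spatial.transform import Rotation as Ro
def st():
    o=manip.get_obs(); R=Ro.from_quat(o["ee_rot"]).as_matrix(); return o,R
def go(x,y,z,yaw=None):
    o,R=st(); d=R.T@(np.array([x,y,z])-o["position"]); a=np.degrees(np.arctan2(R[1,1],R[0,1])); s=0
    if yaw is not None: s=-((yaw-a+90)%180-90)
    print("t",round(float(o["clock"]),2),"pos",np.round(o["position"],4),"yaw",round(a,1),"tilt",np.round(R[:,2],3),"q",np.round(o["joint_pos"],2),"F",np.round(o["ft_force"],1),"grip",o["grip_width"],o["grasp_force"])
    print("frac",np.round(d/.15,3),"spin",round(s/30,3))
if __name__=="__main__": go(*map(float,sys.argv[1:]))
E
python3 go.py .456 -.316 .25 74
```

```text
t 1.4 pos [ 0.2171 -0.5861  0.2533] yaw -69.7 tilt [ 0. -0. -1.] q [ 1.19  0.33 -0.06  1.46  0.02  1.35 -0.09] F [-0.1 -0.2  0.2] grip 0.998522023310282 0.0
frac [ 2.119 -1.135  0.022] spin 1.211
```

Call:
carry_out(deltas=[[0.4,-0.2,0,0.3,1],[0.75,-0.4,0,0.6,1],[1,-0.55,0,1,1],[1,-0.55,0,1,1],[1,-0.55,0,1,1]])

```text
clock: 2.02
position: [0.3286, -0.4572, 0.2535]
ee_rot: [0.996, -0.084, -0.0, 0.0]
ft_force: [-0.5, 0.2, -0.5]
grip_width: 0.997
grasp_force: 0.0
```

```bash
python3 go.py .456 -.316 .25 74
```

```text
t 2.02 pos [ 0.3286 -0.4572  0.2535] yaw -99.6 tilt [-0.    -0.001 -1.   ] q [ 0.96  0.2  -0.1   1.63  0.02  1.32 -0.89] F [-0.5  0.2 -0.5] grip 0.9971055881595393 0.0
frac [ 0.68  -1.07   0.022] spin 0.213
```

Call:
carry_out(deltas=[[0.25,-0.4,0,0.2,1],[0.5,-0.75,0,0.2,1],[0.68,-1,0,0.2,1],[0.68,-1,0,0.2,1],[0.68,-1,0.35,0.2,1],[0.68,-1,0.75,0.2,1],[0.68,-1,0.75,0.2,1]])

```text
clock: 2.9
position: [0.4513, -0.3263, 0.137]
ee_rot: [0.991, -0.137, -0.004, -0.002]
ft_force: [-0.3, -0.2, 0.5]
grip_width: 0.999
grasp_force: 0.0
```

```bash
python3 go.py .447 -.353 .14 74
```

```text
t 2.9 pos [ 0.4513 -0.3263  0.137 ] yaw -105.8 tilt [-0.007  0.004 -1.   ] q [ 0.73  0.3  -0.22  1.77  0.07  1.1  -1.36] F [-0.3 -0.2  0.5] grip 0.9994508152820895 0.0
frac [ 0.021  0.179 -0.021] spin 0.008
```

Call:
carry_out(deltas=[[0,0.1,0,0,1],[0,0.2,0,0,1],[0,0.3,0,0,1],[0,0.38,0,0,1],[0,0.45,0,0,1],[0,0.45,0,0,1],[0,0.42,0,0,1],[0,0.42,-0.4,0,1],[0,0.42,-0.75,0,1]])

```text
clock: 4.03
position: [0.4382, -0.3854, 0.2549]
ee_rot: [0.991, -0.136, -0.0, -0.0]
ft_force: [0.7, -1.7, 0.4]
grip_width: 1.0
grasp_force: 0.0
```

```bash
cat > ball.py <<'E'
from h import *
for n in("side","top"):
    c=camera(n);P=pts(c);I=c["img"].astype(int)
    m=(abs(P[...,0]-.45)<.09)&(abs(P[...,1]+.345)<.09)&(P[...,2]>.115)&(P[...,2]<.17)&(I[...,0]-I[...,1]>70)
    q=P[m]
    if len(q): p=q.mean(0); print(n,len(q),p.round(4),"box y",(p[:2]-[.447,-.353])@[.277,.961])
E
python3 ball.py; python3 go.py .51 .19 .25 -85
```

```text
side 56 [ 0.4374 -0.3814  0.1491] box y -0.0299351240985378
top 70 [ 0.436  -0.3845  0.1496] box y -0.033360071008505555
t 4.12 pos [ 0.4404 -0.387   0.2599] yaw -105.6 tilt [ 0.008 -0.006 -1.   ] q [ 0.8   0.24 -0.19  1.56  0.05  1.33 -1.24] F [ 0.5 -0.5 -0.5] grip 1.0046388129558383 0.0
frac [-0.588 -3.83   0.046] spin -0.687
```

```bash
sed -i 's/s=-((yaw-a+90)%180-90)/s=-(yaw-a)/' go.py; python3 go.py .524 .262 .2 4
```

```text
t 4.12 pos [ 0.4404 -0.387   0.2599] yaw -105.6 tilt [ 0.008 -0.006 -1.   ] q [ 0.8   0.24 -0.19  1.56  0.05  1.33 -1.24] F [ 0.5 -0.5 -0.5] grip 1.0046388129558383 0.0
frac [-0.63  -4.319  0.377] spin -3.653
```

Call:
carry_out(deltas=[[-0.05,-0.35,0,-0.3,1],[-0.1,-0.7,0,-0.65,1],[-0.15,-1,0,-1,1],[-0.15,-1,0,-1,1]])

```text
clock: 4.62
position: [0.4577, -0.2315, 0.2534]
ee_rot: [0.992, 0.129, 0.0, -0.0]
ft_force: [-0.3, -1.0, 0.2]
grip_width: 0.998
grasp_force: 0.0
```

```bash
python3 go.py .524 .262 .2 4
```

```text
t 4.62 pos [ 0.4577 -0.2315  0.2534] yaw -75.2 tilt [ 0.  0. -1.] q [ 0.7   0.11 -0.34  1.74  0.04  1.3  -0.96] F [-0.3 -1.   0.2] grip 0.9984215182351049 0.0
frac [ 1.269 -3.067  0.357] spin -2.639
```

Call:
carry_out(deltas=[[0.15,-0.35,0,-0.35,1],[0.3,-0.7,0,-0.7,1],[0.4,-1,0,-1,1],[0.4,-1,0,-1,1]])

```text
clock: 5.12
position: [0.478, -0.0723, 0.2533]
ee_rot: [0.925, 0.38, 0.0, -0.0]
ft_force: [-0.3, -0.9, 0.3]
grip_width: 0.999
grasp_force: 0.0
```

```bash
python3 go.py .524 .262 .2 4
```

```text
t 5.12 pos [ 0.478  -0.0723  0.2533] yaw -45.3 tilt [ 0.  0. -1.] q [ 0.55  0.05 -0.51  1.8   0.02  1.3  -0.75] F [-0.3 -0.9  0.3] grip 0.9990925313515641 0.0
frac [ 1.785 -1.369  0.356] spin -1.644
```

Call:
carry_out(deltas=[[0.3,-0.23,0,-0.35,1],[0.6,-0.46,0,-0.7,1],[0.9,-0.7,0,-1,1],[0.9,-0.7,0,-1,1],[0.9,-0.7,0,-1,1]])

```text
clock: 5.75
position: [0.5012, 0.092, 0.2528]
ee_rot: [0.798, 0.603, -0.0, 0.0]
ft_force: [0.4, -1.2, -0.5]
grip_width: 1.001
grasp_force: 0.0
```

```bash
python3 go.py .524 .262 .2 4
```

```text
t 5.75 pos [0.5012 0.092  0.2528] yaw -15.9 tilt [-0.001 -0.001 -1.   ] q [ 0.36  0.13 -0.68  1.73  0.09  1.31 -0.61] F [ 0.4 -1.2 -0.5] grip 1.0013864490590223 0.0
frac [ 1.132 -0.164  0.351] spin -0.662
```

Call:
carry_out(deltas=[[0.35,-0.05,0,-0.35,1],[0.7,-0.1,0,-0.66,1],[1,-0.16,0,-0.66,1],[1,-0.16,0.3,-0.66,1],[1,-0.16,0.35,-0.66,1]])

```text
clock: 6.38
position: [0.5179, 0.2417, 0.1979]
ee_rot: [0.682, 0.731, -0.003, -0.001]
ft_force: [-0.4, -0.2, 0.6]
grip_width: 1.001
grasp_force: 0.0
```

```bash
python3 go.py .524 .262 .043 4; cat > pk.py <<'E'
import sys
from h import *
# x0 x1 y0 y1 : pack pose from yellow pixels near top height
x0,x1,y0,y1,z0,z1=map(float,sys.argv[1:7])
for n in("side","top"):
    c=camera(n);P=pts(c);I=c["img"].astype(int)
    b=(P[...,0]>x0)&(P[...,0]<x1)&(P[...,1]>y0)&(P[...,1]<y1)&(c["depth"]>0)
    m=b&(P[...,2]>z0)&(P[...,2]<z1)&(I[...,0]-I[...,2]>110)&(I[...,1]>140)
    q=P[m]
    if len(q)>9: print(n,len(q),cv2.minAreaRect(q[:,:2].astype(np.float32)),"z",np.median(q[:,2]).round(4))
    save(c,f"{n}_{c['shot']}.png")
E
python3 pk.py .45 .6 .18 .3 .05 .068
```

```text
t 6.38 pos [0.5179 0.2417 0.1979] yaw 3.9 tilt [-0.004 -0.003 -1.   ] q [ 0.12  0.35 -0.78  1.64  0.26  1.26 -0.64] F [-0.4 -0.2  0.6] grip 1.0010208283308641 0.0
frac [0.135 0.054 1.032] spin -0.002
side 289 ((0.5163596272468567, 0.2691614329814911), (0.06408300995826721, 0.06697031855583191), 5.371683120727539) z 0.0602
```

Call:
carry_out(deltas=[[0.12,0.04,0,0,1],[0.12,0.04,0.3,0,1],[0.12,0.04,0.6,0,1],[0.12,0.04,0.85,0,1],[0.12,0.04,1,0,1],[0.12,0.04,1,0,1]])

```text
clock: 7.22
position: [0.5234, 0.262, 0.0507]
ee_rot: [0.682, 0.732, -0.001, -0.0]
ft_force: [0.7, 0.5, 0.3]
grip_width: 0.999
grasp_force: 0.0
```

Call:
carry_out(deltas=[[0,0,0,0,-0.3],[0,0,0,0,-0.3],[0,0,0,0,-0.3],[0,0,0,0,-0.3],[0,0,0,0,-0.3],[0,0,0,0,-0.3]], force=70)

```text
clock: 7.98
position: [0.5242, 0.2633, 0.0527]
ee_rot: [0.681, 0.732, 0.001, 0.001]
ft_force: [0.1, -1.4, 7.5]
grip_width: 0.574
grasp_force: 74.1
```

```bash
python3 go.py .53 .15 .048 4
```

```text
t 7.97 pos [0.5242 0.2633 0.0527] yaw 4.1 tilt [ 0.003  0.001 -1.   ] q [ 0.02  0.55 -0.71  1.74  0.41  1.01 -0.77] F [ 0.1 -1.4  7.5] grip 0.5735509869473124 74.14580225944519
frac [-0.756 -0.016  0.031] spin 0.004
```

Call:
carry_out(deltas=[[0,0,-0.015,0,-0.3],[-0.12,0,-0.015,0,-0.3],[-0.25,0,-0.015,0,-0.3],[-0.4,0,-0.015,0,-0.3],[-0.55,0,-0.015,0,-0.3],[-0.7,0,-0.015,0,-0.3],[-0.7,0,-0.015,0,-0.3],[-0.7,0,-0.2,0,-0.3],[-0.7,0,-0.4,0,-0.3],[-0.7,0,-0.5,0,-0.3],[-0.7,0,-0.5,0,-0.3]])

```text
clock: 9.35
position: [0.5309, 0.1582, 0.1262]
ee_rot: [0.681, 0.732, 0.0, 0.001]
ft_force: [-0.1, -0.5, -5.9]
grip_width: 0.571
grasp_force: 74.9
```

```bash
python3 go.py .53 .035 .13 94; python3 pk.py .45 .6 .08 .29 .1 .16
```

```text
t 9.35 pos [0.5309 0.1582 0.1262] yaw 4.1 tilt [ 0.001 -0.    -1.   ] q [ 0.26  0.38 -0.75  1.77  0.29  1.1  -0.52] F [-0.1 -0.5 -5.9] grip 0.5713657318371477 74.86592888832092
frac [-0.819 -0.065 -0.025] spin -2.996
side 404 ((0.530582070350647, 0.17424097657203674), (0.05468970909714699, 0.0935225635766983), 13.596715927124023) z 0.1338
top 100 ((0.5179049968719482, 0.20937654376029968), (0.05078493431210518, 0.027644813060760498), 32.37998962402344) z 0.1311
```

Call:
carry_out(deltas=[[-0.2,0,0,-0.25,-0.3],[-0.4,0,0,-0.5,-0.3],[-0.6,-0.03,0,-0.75,-0.3],[-0.8,-0.06,0,-1,-0.3],[-0.85,-0.06,0,-1,-0.3]])

```text
clock: 10.07
position: [0.53, 0.0277, 0.1243]
ee_rot: [0.469, 0.883, -0.001, -0.001]
ft_force: [0.2, 0.4, -5.3]
grip_width: 0.573
grasp_force: 74.7
```

Call:
carry_out(deltas=[[0,0,0,-0.25,-0.3],[0,0,0,-0.5,-0.3],[0,0,0,-0.75,-0.3],[0,0,0,-1,-0.3],[0,0,0,-1,-0.3]])

```text
clock: 10.7
position: [0.5305, 0.031, 0.1251]
ee_rot: [0.224, 0.974, 0.0, -0.001]
ft_force: [-0.3, -0.2, -6.0]
grip_width: 0.573
grasp_force: 74.7
```

Call:
carry_out(deltas=[[0,0,0,-0.25,-0.3],[0,0,0,-0.5,-0.3],[0,0,0,-0.75,-0.3],[0,0,0,-1,-0.3],[0,0,0,-1,-0.3]])

```text
clock: 11.32
position: [0.5306, 0.0307, 0.1254]
ee_rot: [-0.034, 0.999, 0.0, -0.0]
ft_force: [-0.1, -0.1, -5.9]
grip_width: 0.574
grasp_force: 74.7
```

```bash
python3 go.py .53 .028 .056 94; python3 pk.py .4 .59 -.05 .1 .1 .16
```

```text
t 11.32 pos [0.5306 0.0307 0.1254] yaw 93.9 tilt [-0.001  0.001 -1.   ] q [ 0.7   0.42 -0.99  1.82  0.39  1.12  1.21] F [-0.1 -0.1 -5.9] grip 0.5741025623787683 74.72805976867676
frac [ 0.005 -0.018  0.463] spin -0.003
side 394 ((0.5104188919067383, 0.033825553953647614), (0.09501239657402039, 0.06974473595619202), 24.350919723510742) z 0.1313
top 156 ((0.49224379658699036, 0.02858123369514942), (0.05241808667778969, 0.04508116468787193), 6.746865272521973) z 0.1321
```

Call:
carry_out(deltas=[[0,0,0.2,0,-0.3],[0,0,0.36,0,-0.3],[0,0,0.43,0,-0.3],[0,0,0.47,0,-0.3],[0,0,0.475,0,-0.3],[0,0,0.475,0,1],[0,0,0.475,0,1],[0,0,0.475,0,1],[0,0,0.475,0,1],[0,0,0.475,0,1]])

```text
clock: 12.68
position: [0.5309, 0.0303, 0.0546]
ee_rot: [-0.036, 0.999, -0.0, 0.0]
ft_force: [0.2, -0.2, 0.8]
grip_width: 0.998
grasp_force: 0.0
```

Call:
carry_out(deltas=[[0,0,-0.3,0,1],[0,0,-0.6,0,1],[-0.25,0,-0.6,0,1],[-0.5,0,-0.6,0,1],[-0.5,0,-0.6,0,1]])

```text
clock: 13.3
position: [0.6071, 0.036, 0.1441]
ee_rot: [-0.036, 0.999, 0.001, 0.0]
ft_force: [-0.7, -0.0, 0.5]
grip_width: 0.998
grasp_force: 0.0
```

```bash
python3 go.py .46 .026 .053 94; python3 pk.py .38 .595 -.05 .1 .045 .07; ls pics
```

```text
t 13.3 pos [0.6071 0.036  0.1441] yaw 94.1 tilt [ 0.     0.001 -1.   ] q [ 0.57  0.55 -0.94  1.6   0.47  1.23  1.19] F [-0.7 -0.   0.5] grip 0.9981246237116933 0.0
frac [0.983 0.003 0.607] spin 0.003
side 418 ((0.5120548009872437, 0.029017411172389984), (0.08836354315280914, 0.05345402657985687), 4.5889434814453125) z 0.0599
top 333 ((0.5107255578041077, 0.02744317054748535), (0.08587135374546051, 0.048760171979665756), 4.512066841125488) z 0.0594
crops.png
side0.png
side_11.png
side_13.png
side_7.png
side_9.png
top0.png
top_10.png
top_12.png
top_14.png
top_8.png
```

```bash
cat > v.py <<'E'
from h import *
S=camera("side");T=camera("top")
cr=lambda c,u,v,r:cv2.resize(c["img"][v-r:v+r,u-r:u+r][...,::-1],(390,390),interpolation=cv2.INTER_CUBIC)
u,v=proj(T,[.53,.03,.05]).astype(int);a,b=proj(S,[.53,.03,.05]).astype(int)
cv2.imwrite("pics/v1.png",np.hstack([cr(T,u,v,50),cr(S,a,b,60)]))
# fits: bay roof & housing
for n,c in(("side",S),("top",T)):
    P=pts(c);m=(P[...,0]>.59)&(P[...,0]<.85)&(P[...,1]>-.06)&(P[...,1]<.15)
    I=c["img"].astype(int); g=(I[...,1]-I[...,0]>15)
    q=P[m&g&(P[...,2]>.09)&(P[...,2]<.12)]; print(n,len(q),cv2.minAreaRect(q[:,:2].astype(np.float32)))
    I=c["img"].astype(int)
    m=(P[...,0]>.39)&(P[...,0]<.59)&(P[...,1]>-.05)&(P[...,1]<.1)&(P[...,2]>.048)&(P[...,2]<.068); q=P[m]
    print("pack top all",len(q),cv2.minAreaRect(q[:,:2].astype(np.float32)))
E
python3 v.py
```

```text
side 1578 ((0.7496289610862732, 0.04456432908773422), (0.15329106152057648, 0.14250627160072327), 4.201104164123535)
pack top all 723 ((0.49498072266578674, 0.02627648040652275), (0.1423235833644867, 0.05725797638297081), 3.4761157035827637)
top 378 ((0.7473095655441284, 0.05712828412652016), (0.14904507994651794, 0.10713071376085281), 3.6671359539031982)
pack top all 612 ((0.49442169070243835, 0.02516641654074192), (0.1420002579689026, 0.05164087936282158), 4.070269584655762)
```

Call:
carry_out(deltas=[[0.3,0,0,0,1],[0.6,0,0,0,1],[0.9,0,0,0,1],[1,0,0,0,1],[1,0,0,0,1]])

```text
clock: 14.12
position: [0.455, 0.024, 0.1446]
ee_rot: [-0.036, 0.999, -0.002, 0.0]
ft_force: [0.1, -0.7, 0.5]
grip_width: 0.996
grasp_force: 0.0
```

```bash
python3 go.py .455 .025 .05 94; sed -i 's/v1.png/v2.png/' v.py; python3 v.py
```

```text
t 14.12 pos [0.455  0.024  0.1446] yaw 94.1 tilt [ 0.    -0.003 -1.   ] q [ 0.9   0.19 -1.12  1.98  0.2   1.09  1.34] F [ 0.1 -0.7  0.5] grip 0.9960675915729312 0.0
frac [-0.001  0.009  0.63 ] spin 0.002
side 1589 ((0.7488793134689331, 0.04372144490480423), (0.15180319547653198, 0.14425310492515564), 3.7410051822662354)
pack top all 725 ((0.49489572644233704, 0.027578454464673996), (0.14245717227458954, 0.056345757097005844), 5.558771133422852)
top 1627 ((0.7483320236206055, 0.04262996464967728), (0.15068069100379944, 0.13641567528247833), 3.7744803428649902)
pack top all 28 ((0.43767887353897095, 0.0410926453769207), (0.03182975947856903, 0.010518820025026798), 9.55109691619873)
```

View pics/v2.png

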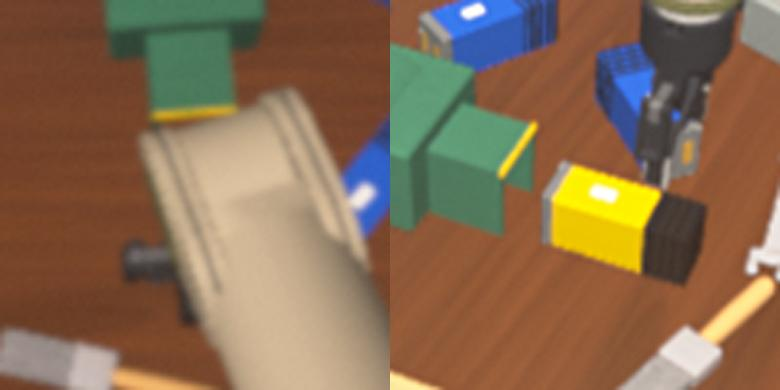

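Call:
carry_out(deltas=[[0,0.01,0.3,0,1],[0,0.01,0.5,0,1],[0,0.01,0.62,0,1],[0,0.01,0.62,0,1],[0,0.01,0.62,0,-0.3],[0,0.01,0.62,0,-0.3],[0,0.01,0.62,0,-0.3],[0,0.01,0.62,0,-0.3],[0,0.01,0.62,0,-0.3],[0,0.01,0.62,0,-0.3]], force=70)

```text
clock: 15.48
position: [0.4568, 0.0262, 0.0526]
ee_rot: [-0.036, 0.999, -0.0, 0.001]
ft_force: [-0.6, 0.3, 6.2]
grip_width: 0.575
grasp_force: 72.6
```

Call:
carry_out(deltas=[[0,0,-0.01,0,-0.3],[-0.1,0,-0.01,0,-0.3],[-0.2,0,-0.01,0,-0.3],[-0.28,0,-0.01,0,-0.3],[-0.36,0,-0.01,0,-0.3],[-0.36,0,-0.01,0,-0.3]])

```text
clock: 16.23
position: [0.5106, 0.0307, 0.053]
ee_rot: [-0.036, 0.999, 0.0, 0.0]
ft_force: [1.3, -0.1, -4.7]
grip_width: 0.572
grasp_force: 73.2
```

```bash
python3 go.py .563 .0314 .053 93.8; python3 v.py|grep all
```

```text
t 16.23 pos [0.5106 0.0307 0.053 ] yaw 94.1 tilt [ 0.     0.001 -1.   ] q [ 0.67  0.48 -0.96  1.92  0.47  0.98  1.14] F [ 1.3 -0.1 -4.7] grip 0.5721988425273118 73.18552494049072
frac [-0.349 -0.02  -0.   ] spin 0.011
pack top all 419 ((0.5336856842041016, 0.03607539087533951), (0.11358822137117386, 0.07017209380865097), 4.764145374298096)
pack top all 40 ((0.48420169949531555, 0.04734613746404648), (0.04529481753706932, 0.017503157258033752), 70.38333129882812)
```

Call:
carry_out(deltas=[[-0.05,-0.02,0,0,-0.3],[-0.12,-0.02,0,0,-0.3],[-0.19,-0.02,0,0,-0.3],[-0.26,-0.02,0.005,0,-0.3],[-0.32,-0.02,0.005,0,-0.3],[-0.34,-0.02,0.005,0,-0.3],[-0.34,-0.02,0.005,0,-0.3]])

```text
clock: 17.2
position: [0.5616, 0.0313, 0.0527]
ee_rot: [-0.036, 0.999, 0.0, 0.001]
ft_force: [-1.7, 0.9, 3.4]
grip_width: 0.572
grasp_force: 74.1
```

Call:
carry_out(deltas=[[-0.01,0,0,0,-0.3],[-0.02,0,0,0,-0.3],[-0.03,0,0,0,-0.3],[-0.03,0,0,0,-0.3]])

```text
clock: 17.7
position: [0.5653, 0.0315, 0.0527]
ee_rot: [-0.036, 0.999, -0.0, -0.0]
ft_force: [-5.8, 0.1, 6.7]
grip_width: 0.572
grasp_force: 74.5
```

Call:
carry_out(deltas=[[-0.01,0,0,0,-0.3],[-0.02,0,0,0,-0.3],[-0.02,0,0,0,-0.3]])

```text
clock: 18.08
position: [0.567, 0.0316, 0.0527]
ee_rot: [-0.036, 0.999, -0.001, -0.001]
ft_force: [-13.5, -2.1, 14.6]
grip_width: 0.571
grasp_force: 75.4
```

```bash
python3 go.py .5655 .0314 .053 93.8; sed -i 's/v2.png/v3.png/' v.py; python3 v.py
```

```text
t 18.07 pos [0.567  0.0316 0.0527] yaw 94.1 tilt [-0.003 -0.001 -1.   ] q [ 0.58  0.59 -0.9   1.78  0.53  1.04  1.13] F [-13.5  -2.1  14.6] grip 0.570913607629725 75.40474891662598
frac [ 0.01  -0.001 -0.002] spin 0.012
side 1591 ((0.7493172883987427, 0.043545711785554886), (0.1516234278678894, 0.14551129937171936), 3.460533618927002)
pack top all 193 ((0.557681143283844, 0.033997517079114914), (0.07466262578964233, 0.05360856652259827), 86.09176635742188)
top 1242 ((0.7504136562347412, 0.04307059943675995), (0.14473018050193787, 0.13892193138599396), 5.4790520668029785)
pack top all 67 ((0.5433270335197449, 0.03115117736160755), (0.054361581802368164, 0.02110915258526802), 88.7248764038086)
```

View pics/v3.png

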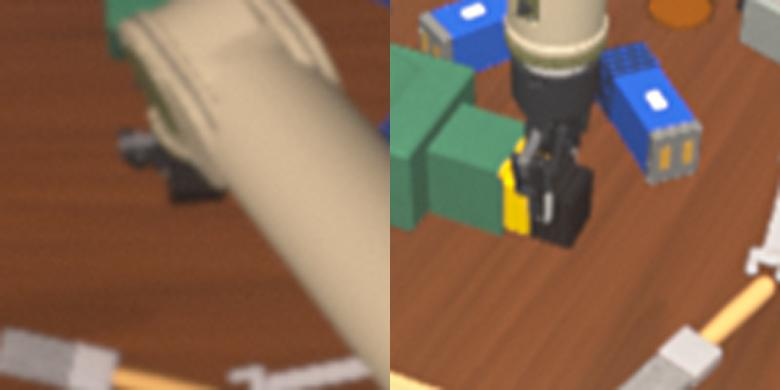

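The pack is in the bay with the black end out, and the reaction force is rising at the back wall. I push once more to confirm, then release.

Call:
carry_out(deltas=[[-0.015,0,0,0,-0.3],[-0.03,0,0,0,-0.3],[-0.03,0,0,0,-0.3]])

```text
clock: 18.55
position: [0.5673, 0.0317, 0.0526]
ee_rot: [-0.036, 0.999, -0.002, -0.006]
ft_force: [-41.7, -5.1, 39.2]
grip_width: 0.574
grasp_force: 78.5
```

Call:
carry_out(deltas=[[0.015,0,0,0,-0.3],[0.015,0,0,0,1],[0.015,0,0,0,1],[0.015,0,0,0,1],[0.015,0,0,0,1],[0.015,0,0,0,1],[0.015,0,-0.3,0,1],[0.015,0,-0.65,0,1],[0.015,0,-1,0,1],[0.1,-0.3,-1,0,1],[0.2,-0.6,-1,0,1],[0.3,-1,-1,0.3,1],[0.3,-1,-1,0.6,1],[0.3,-1,-1,1,1]])

```text
clock: 20.3
position: [0.5385, -0.1219, 0.2023]
ee_rot: [0.217, 0.976, 0.0, 0.0]
ft_force: [-0.1, 0.6, 1.0]
grip_width: 1.003
grasp_force: 0.0
```

```bash
python3 go.py .437 -.388 .25 74; python3 v.py;python3 ball.py
```

```text
t 20.3 pos [ 0.5385 -0.1219  0.2023] yaw 65.0 tilt [ 0.  0. -1.] q [ 0.9   0.33 -0.9   1.69  0.27  1.25  1.07] F [-0.1  0.6  1. ] grip 1.0033705400631767 0.0
frac [-0.138 -1.893 -0.318] spin -0.302
side 1589 ((0.7488262057304382, 0.0436977818608284), (0.15108603239059448, 0.14501476287841797), 3.2345428466796875)
pack top all 288 ((0.5621621608734131, 0.03012925200164318), (0.056352920830249786, 0.05715254321694374), 4.356720447540283)
top 1627 ((0.7473875880241394, 0.04231427237391472), (0.15016914904117584, 0.1367175132036209), 3.683474063873291)
pack top all 250 ((0.5609670877456665, 0.028897501528263092), (0.05702033266425133, 0.051493339240550995), 0.05315340310335159)
side 57 [ 0.4375 -0.3821  0.1488] box y -0.030604933962744007
top 71 [ 0.4358 -0.3841  0.1504] box y -0.03302698482299567
```

Call:
carry_out(deltas=[[-0.02,-0.35,-0.1,-0.3,1],[-0.04,-0.7,-0.2,-0.3,1],[-0.07,-1,-0.2,-0.3,1],[-0.07,-1,-0.2,-0.3,1]])

```text
clock: 21.0
position: [0.4841, -0.2658, 0.2319]
ee_rot: [0.137, 0.991, -0.0, -0.0]
ft_force: [0.4, -1.1, -0.5]
grip_width: 0.998
grasp_force: 0.0
```

```bash
python3 go.py .438 -.385 .137 74
```

```text
t 21.0 pos [ 0.4841 -0.2658  0.2319] yaw 74.2 tilt [-0.001 -0.001 -1.   ] q [ 1.16  0.3  -0.88  1.65  0.24  1.31  1.54] F [ 0.4 -1.1 -0.5] grip 0.9979650163222586 0.0
frac [ 0.08  -0.847  0.634] spin 0.008
```

Call:
carry_out(deltas=[[0.04,-0.4,0,0,1],[0.08,-0.85,0,0,1],[0.08,-0.85,0,0,1],[0.08,-0.85,0,0,1],[0.08,-0.85,0.3,0,1],[0.08,-0.85,0.62,0,1],[0.08,-0.85,0.62,0,1]])

```text
clock: 21.88
position: [0.4394, -0.3781, 0.1367]
ee_rot: [0.134, 0.991, 0.002, -0.002]
ft_force: [-0.4, -0.4, 0.7]
grip_width: 1.001
grasp_force: 0.0
```

```bash
python3 go.py .457 -.318 .137 74; python3 ball.py
```

```text
t 21.88 pos [ 0.4394 -0.3781  0.1367] yaw 74.6 tilt [-0.004  0.005 -1.   ] q [ 1.26  0.44 -0.78  1.69  0.33  1.16  1.69] F [-0.4 -0.4  0.7] grip 1.000706831258955 0.0
frac [-0.007  0.417 -0.   ] spin 0.021
side 56 [ 0.4365 -0.3846  0.1474] box y -0.03331486323293571
top 22 [ 0.4285 -0.3815  0.1472] box y -0.03246715669563794
```

Call:
carry_out(deltas=[[0,0.1,0,0,1],[0,0.2,0,0,1],[0,0.3,0,0,1],[0,0.38,0,0,1],[0,0.44,0,0,1],[0,0.44,0,0,1],[0,0.4,0,0,1],[0,0.4,-0.4,0,1],[0,0.4,-0.8,0,1],[0,0.4,-0.8,0,1]])

```text
clock: 23.22
position: [0.4576, -0.3251, 0.264]
ee_rot: [0.136, 0.991, -0.002, 0.003]
ft_force: [-0.6, -0.6, -0.9]
grip_width: 1.002
grasp_force: 0.0
```

```bash
python3 go.py .457 -.318 .137 74; python3 ball.py; python3 v.py|grep all; python3 a.py|grep -E "^(mug|bowl|ham|bru|wre|tin|side|top|pack_c)"
```

```text
t 23.23 pos [ 0.4576 -0.3251  0.264 ] yaw 74.3 tilt [ 0.006 -0.005 -1.   ] q [ 1.25  0.28 -0.85  1.59  0.22  1.36  1.67] F [-0.6 -0.6 -0.9] grip 1.001573664211172 0.0
frac [0.023 0.047 0.846] spin 0.011
side 61 [ 0.4562 -0.3132  0.1483] box y 0.04078680660405082
top 66 [ 0.4549 -0.3156  0.1506] box y 0.03816886957131657
pack top all 299 ((0.5622526407241821, 0.03063243255019188), (0.055809300392866135, 0.057202886790037155), 2.915645122528076)
pack top all 249 ((0.5611420273780823, 0.028657983988523483), (0.05708229914307594, 0.05185180902481079), 0.22314214706420898)
side 47.262274729037 -0.06677361941153226 cam at [0.12743584 0.91313855 0.98845029] [ 0.32446278 -0.6521573  -0.6851385 ]
pack_center [(0.9, [0.73, -0.157, 0.052], [300, 158]), (0.86, [0.559, 0.055, 0.05], [315, 214]), (0.62, [0.537, -0.102, 0.057], [345, 184])]
mug []
bowl [(0.66, [0.341, 0.314, 0.022], [344, 316]), (0.33, [0.743, 0.292, 0.087], [214, 235])]
hammer_mid [(0.62, [0.493, 0.53, 0.023], [244, 361])]
brush_mid [(0.59, [0.383, 0.144, 0.019], [357, 264])]
wrench_mid [(0.6, [0.457, -0.313, 0.141], [396, 136]), (0.56, [0.376, -0.068, 0.007], [387, 220])]
tin [(0.72, [0.546, 0.364, 0.083], [261, 284]), (0.64, [0.742, 0.295, 0.087], [213, 236]), (0.19, [0.38, -0.067, 0.005], [385, 220])]
top 55.105860020707205 0.026767651229919955 cam at [0.27934156 0.09196896 1.34689219] [ 0.21020554 -0.00518928 -0.97764344]
pack_center [(0.91, [0.565, 0.033, 0.056], [335, 198]), (0.89, [0.542, -0.116, 0.064], [379, 203]), (0.65, [0.735, -0.168, 0.062], [391, 149])]
mug [(0.78, [0.601, -0.337, 0.067], [442, 185])]
bowl [(0.82, [0.335, 0.34, 0.019], [246, 267])]
hammer_mid [(0.7, [0.508, 0.526, 0.022], [193, 218]), (0.23, [0.381, -0.084, 0.006], [369, 252])]
brush_mid [(0.76, [0.382, 0.137, 0.016], [306, 252])]
wrench_mid [(0.64, [0.383, -0.085, 0.004], [369, 251])]
tin [(0.81, [0.74, 0.268, 0.106], [265, 145])]
```

View pics/side0.png

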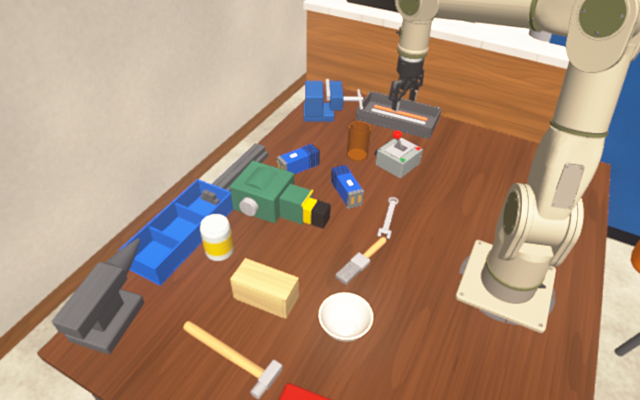

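The picture shows the pack in the bay at (313,210) with its black end out. The toggle ball at (397,136) leans to green, the gripper is clear, and the other things are where they were.

```bash
python3 -c "
from workcell import ticket
print(ticket.hand_in())"
```

```text
the job is handed in; nothing more can be done
None
```

The job is handed in after about 23 s on the robot's clock: I flipped the toggle off, slid the pack terminals first fully home into the blower's bay, then flipped the toggle back on and let go, with nothing else on the bench moved.

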